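Run a test console up to its set voltage

TASK

Run the test console up to its set voltage: turn the big round regulator knob (clockwise raises) until the needle of the large meter stands at the tip of that meter's triangular set mark. Bring the needle up to the mark from below, never letting it swing past the mark's far edge, and let go of the knob with the needle resting there. Leave the multimeter, the tape and the screwdriver where they lie.

Things in the scene. Friction and masses are not known exactly. Their poses are not given: they have to be found in the camera images.
- panel: Off-white panel of a fixed black sloping desk console (330 mm deep, 430 wide, 75 high in front, 195 behind). Origin: its middle, 4 mm under the face. x up the slope, y to the operator's left, z out of the face, which slopes 0.35 rad towards the robot. Knob axis at x -58, y -82 mm. A 96 mm meter, not used, at x 83, y -22. Within 65 mm of the knob's axis nothing else rises over 5 mm.
- knob_grip (a point): Where to grip the regulator knob: on its axis, 28 mm above the panel face, 16 mm below its top. Round black fluted knob at the panel's lower right, 54 mm in diameter, 6 to 44 mm above the face, on a 72 mm skirt 6 mm high. z points out of the panel along the axis. Grip it across any diameter; it turns at 0.15 to 0.2 N m and stays where left.
- needle_tip (a point): Tip of the thin black needle of the large square meter (144 mm, 18 mm high, panel upper left, centre x 58, y 116 mm), 95.5 mm from its pivot, behind a clear front: it cannot be touched. At zero it points to the panel's left (+y); it sweeps clockwise to point up the panel (+x) at full scale. Swings at 1.3 Hz for about 1 s after a sudden stop.
- regulator: The knob's body; origin on its axis at the panel face, z out of the panel. Turning it clockwise, seen from outside, raises the needle: 0.28 rad per rad of knob, once the play in the drive (up to 0.14 rad, at every change of direction) is taken up. 1.3 to 4.8 rad are needed: several grips. The supply level, unknown, shifts the needle, so the knob's angle does not tell where it stands.
- needle_pivot (a point): Pivot of the needle and of the set mark's arm, in the lower right corner of the large meter: panel x 8 mm, y 66 mm, 13 mm above the panel's origin plane. Fixed; axes as the panel's.
- mark_tip (a point): Inner tip of the set mark of the large meter: a flat black triangle 14 mm wide and 14 mm long on a thin grey arm, just outside the needle's sweep, its tip 96.5 mm from the pivot. Stays put, 0.8 to 1.35 rad clockwise of zero. x points away from the pivot, z out of the panel, y DOWN the scale: a needle tip short of the mark has positive y here, one past it negative; the mark's edges are at y +7 and -7 mm.
- multimeter: Bystander: dark grey hand-held multimeter, 150 x 72 x 36 mm, lying on the bench left of the console. Origin: middle of its underside.
- tape: Bystander: roll of black tape, 72 mm in diameter, 19 mm high, lying flat left of the console. Origin: middle of its underside.
- screwdriver: Bystander: grey-handled screwdriver, 190 mm long, lying right of the console. Origin: under its middle.

How it is judged:
By the outcome, as a careful person would: the job done as asked, in the order asked, and still so for the second after the job is handed in, with the robot touching nothing.
It also fails if it takes over 58 s, if anything falls off the work surface, if the arm or the gripper's body presses on something with over 40 N, if the wrist force passes 120 N, or if a joint passes its speed limit or range.

ROBOT

A 7-joint arm with a two-finger parallel gripper is mounted at the origin on the work surface. World frame = base frame: x ahead of the robot, y to its left, z up, the work surface at z = 0. Lengths are in m, angles in rad, forces in N, time in s.
With the tool pointing down it reaches from about 0.4 to 0.85 m from the base axis. Payload 10.4 kg.
Tool frame: the origin (TCP) lies on the centre line of the jaws, within the pads' length; the fingertips stand r.tip_extent ahead of it and the grasp point (between the pads) lies 8 mm behind it (r.tip_extent is the distance from the TCP to the fingertips, in m); z points along the fingers, y is the direction in which the jaws open and shut (so a half turn about z gives the same grasp; the last joint's range is limited). The gripper opens to 87 mm and grips with 3 to 60 N. Pads are 19 mm wide; open, the fingers measure 117 mm over their backs; the gripper's body (75 mm by 190 mm) begins 51 mm behind the grasp point.
Start: joints at [1.295, 0.332, -0.065, 1.46, 0.022, 1.35, -0.088], TCP at [0.156, -0.605, 0.234] pointing down, gripper open.
Joint ranges: [-2.6, 2.6], [-0.5, 2.12], [-1.47, 1.34], [0.16, 2.42], [-1.27, 4.41], [0.06, 2.06], [-2.6, 2.6]. Speed limits (rad/s): [2.22, 2.22, 2.79, 2.79, 3.14, 3.14, 3.14].

INTERFACE

Orientations are given as a unit quaternion [x, y, z, w].
In Python, from bench import r gives the robot as it stands.
- The arm moves only by the shell command python3 -m jog 'ROWS' [FORCE]. ROWS is JSON, a list of rows, each a list of 7 numbers: the shift along the tool's x, y, z in cm, then the turn, a rotation vector about the tool's x, y, z in rad, then the opening, from -1 (shut) to 1 (fully open). In form: [[tx, ty, tz, wx, wy, wz, jaw], ...]. A call has 1 to 20 rows; each row shifts and turns the commanded pose from where the row before left it, along the tool's axes as they then stand; what a row does not reach is not made up. A row lasts 1/8 s, in which the tool goes at most 62.5 mm and 10.7 degrees, less where a joint would pass 70% of its speed; a pose out of reach is approached as far as the arm can. A call with a gripper value outside its range is refused whole. The fingers move at their own pace and stop on an object; FORCE is the grip in N (left out, the last holds). Time passes only in rows, so rows that do not move let the fingers close. It gives the time, the measured TCP pose, the force and the opening at its end, in the units of the state.
- r.read_state(): the state, without advancing time (a new reading comes with each control period).
- r.camera(name): name is "side" or "top"; returns a dict with "frame" (400x640x3 uint8, red, green, blue), "fx", "fy", "cx", "cy" (pixels), "camera_from_world" (4x4, takes a point from world to camera coordinates). Camera axes: x right, y down, z forward; pixel columns grow to the right and rows downward; lengths in m; the calibration is good to about 2 mm. A picture is of the moment at which its call begins. There is no depth.
- r.close_job(): hands the job in, once; it reports no verdict.
Trained networks look in a picture, given as the dict that the camera call returned (one of the last four; its "shot" number tells which), for a name from the list of things; names that differ only in an ending like _2 or _b are one class to them, and where a whole thing is asked for, a point or a joint stands for the part that bears it (a point fixed in the world has none). Each returns a list of dicts, best first, with "score" (0 to 1); they miss things now and then, are a little off and sometimes report something else, mostly with a low value. They report only what shows in the picture. A call takes as long as a camera call.
- r.search_frame(picture, thing): "rect" ([left, top, right, bottom] in pixels, round what is visible of it).
The state is a dict: "time": time; "joint_positions": joint angles; "joint_vel": joint speeds; "joint_torque": joint torques, N m; "ee_pos": TCP position; "eef_rot": TCP orientation; "ft_force": force on the tool from outside, world axes, zero at the start; "torque": the same for the moment, N m; "width": finger opening in m.
Only numpy, scipy, OpenCV 4.12 (cv2) and the standard library are available. Lean on these libraries where they do the work, as an engineer would, in place of code of your own. Each camera call takes 0.05 s, during which the arm holds its last target.

## Working session

There is one attempt and no reset: what is moved stays moved. The work goes in short steps, Python scripts to look and compute and a shell command to move; the robot and the scene stay as the last step left them, time stands still between calls to the robot, and variables do not carry over. Pictures are saved under pics/ and viewed, and the job is handed in when it is done.

```bash
mkdir -p pics; ls; python3 - <<'E'
from bench import r
import cv2,json
s=r.read_state();print({k:s[k] for k in('time','ee_pos','eef_rot','width')},r.tip_extent)
for n in('side','top'):
    p=r.camera(n);cv2.imwrite(f'pics/{n}0.png',p['frame'][:,:,::-1])
    print(n,p['fx'],p['fy'],p['cx'],p['cy'],p['camera_from_world'])
    for t in('panel','knob_grip','regulator','needle_tip','mark_tip','needle_pivot'):
        try: print(t,[(d['rect'],round(d['score'],2)) for d in r.search_frame(p,t)[:3]])
        except Exception as e: print(t,e)
E
```

```text
pics
{'time': 0.0, 'ee_pos': array([ 0.15621216, -0.60476726,  0.2327607 ]), 'eef_rot': array([ 9.92022568e-01,  1.26058353e-01, -1.14804666e-04, -7.08620629e-04]), 'width': 0.08692303501271093} 0.011
side 404.2957977755549 404.2957977755549 312.73022969912245 200.9176987784555 [[-0.93325891 -0.35891016 -0.0145362   0.53057368]
 [-0.26051926  0.70416858 -0.66051217  0.21837498]
 [ 0.24730047 -0.61264191 -0.75067461  0.93173001]
 [ 0.          0.          0.          1.        ]]
panel [([148.6, 120.2, 378.7, 334.5], 0.56)]
knob_grip [([302.0, 182.1, 333.9, 211.0], 0.78)]
regulator [([303.9, 182.2, 332.6, 211.8], 0.72)]
needle_tip []
mark_tip [([214.0, 218.6, 220.0, 218.0], 0.51)]
needle_pivot [([152.3, 122.4, 378.2, 333.0], 0.62), ([213.4, 218.0, 216.6, 217.9], 0.43), ([232.9, 229.9, 258.6, 245.3], 0.41)]
top 437.1035240474209 437.1035240474209 319.30325252648566 191.64350227579158 [[-0.00892684 -0.9999397   0.00639533  0.00981595]
 [-0.99830939  0.00854458 -0.05749213  0.5676918 ]
 [ 0.05743402 -0.00689774 -0.99832548  1.40339087]
 [ 0.          0.          0.          1.        ]]
panel [([218.6, 103.0, 374.2, 231.7], 0.78), ([306.7, 185.0, 331.0, 209.0], 0.54)]
knob_grip [([308.5, 182.0, 330.7, 208.7], 0.72)]
regulator [([308.4, 187.2, 330.0, 206.6], 0.66)]
needle_tip [([243.9, 155.5, 271.7, 166.5], 0.62)]
mark_tip []
needle_pivot [([219.7, 104.5, 376.6, 233.7], 0.59)]
```

```bash
python3 - <<'E'
import cv2
a=cv2.imread('pics/side0.png');b=cv2.imread('pics/top0.png')
cv2.imwrite('pics/sc.png',cv2.resize(a[110:345,140:400],None,fx=2.5,fy=2.5,interpolation=3))
cv2.imwrite('pics/tc.png',cv2.resize(b[90:245,200:400],None,fx=3.5,fy=3.5,interpolation=3))
E
```

```text
(no output)
```

View pics/sc.png

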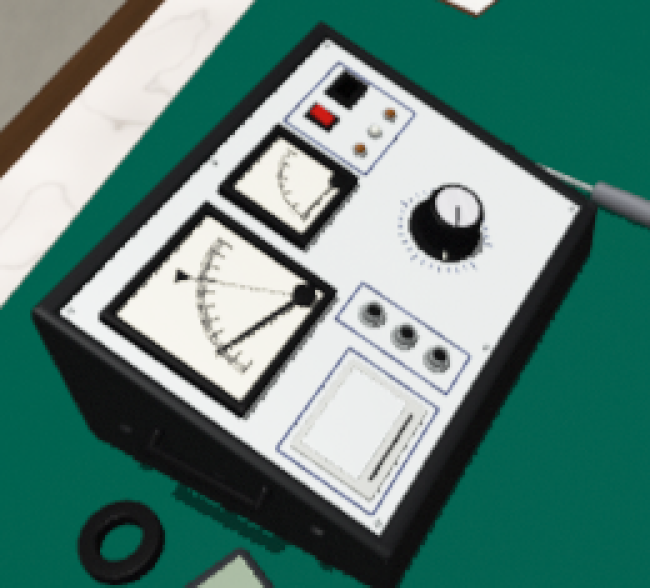

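View pics/tc.png

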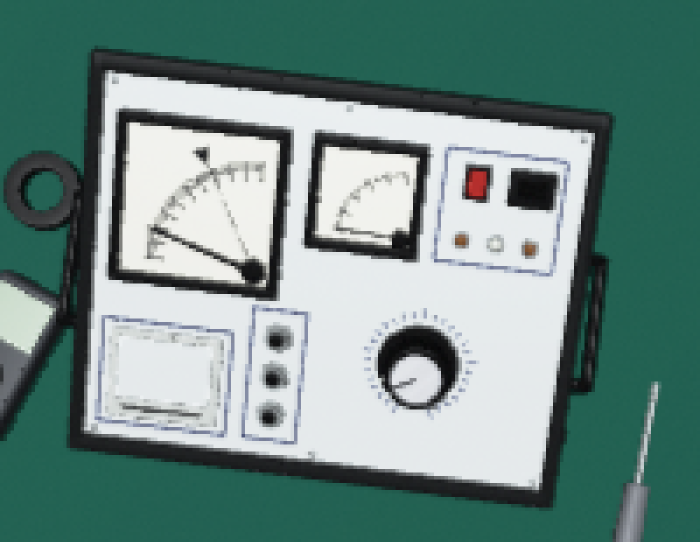

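View pics/top0.png

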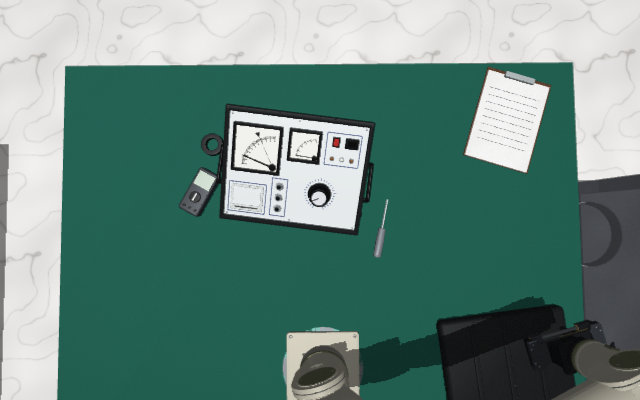

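View pics/side0.png

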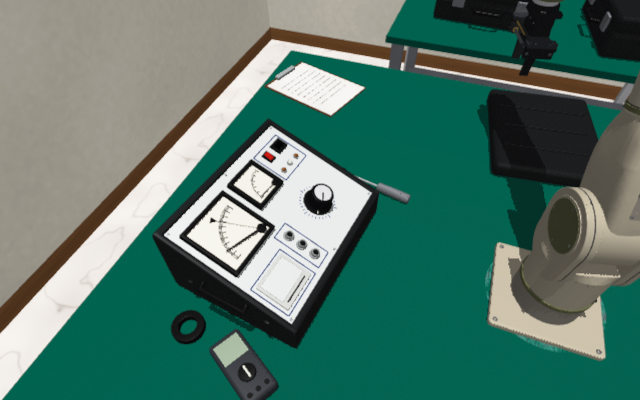

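```bash
cat > h.py <<'E'
import numpy as np,cv2,json
from scipy.optimize import least_squares
from scipy.spatial.transform import Rotation as R
def proj(p,X):
    M=np.array(p['camera_from_world']);c=X@M[:3,:3].T+M[:3,3]
    return np.c_[p['fx']*c[:,0]/c[:,2]+p['cx'],p['fy']*c[:,1]/c[:,2]+p['cy']]
def Rp(yaw,pitch=.35): return (R.from_euler('z',yaw)*R.from_euler('y',-pitch)).as_matrix()
def world(q,P): return np.asarray(P)/1000@Rp(q[3]).T+np.array(q[:3])
def rect(p,q,z=13,s=4,x0=-5,x1=140,y0=200,y1=35):
    # image with u = -y, v=-x ; panel upright
    P=np.array([[x1,y0,z],[x1,y1,z],[x0,y1,z],[x0,y0,z]],float)
    uv=proj(p,world(q,P)).astype(np.float32)
    W=int((y0-y1)*s);H=int((x1-x0)*s)
    dst=np.float32([[0,0],[W,0],[W,H],[0,H]])
    return cv2.warpPerspective(p['frame'],cv2.getPerspectiveTransform(uv,dst),(W,H),flags=cv2.INTER_CUBIC)
E
cat > fit.py <<'E'
from h import *
from bench import r
obj=np.array([[130,188,22],[130,44,22],[-14,44,22],[-14,188,22],[8,66,13],[-58,-82,48]],float)
t=(np.array([[120,110],[293,129],[276,299],[108,278],[252,271],[415,381]])+.5)/3.5-.5+[200,90]
s=(np.array([[100,316],[208,203],[336,293],[243,417],[303,294],[459,203]])+.5)/2.5-.5+[140,110]
ps,pt=r.camera('side'),r.camera('top')
def f(q):
    o=q[4:].reshape(2,2) 
    W=world(q,obj);return np.r_[(proj(ps,W)-s+o[0]).ravel(),(proj(pt,W)-t+o[1]).ravel(),o.ravel()*.5, (q[2]-.131)*200]
S=least_squares(f,[.55,.05,.131,-.1,0,0,0,0]);print(S.x.round(4));print(f(S.x)[:24].reshape(-1,2).round(1))
q=S.x[:4];json.dump(list(q),open('q.json','w'));json.dump(list(S.x[4:]),open('o.json','w'))
print('grip',world(q,[[-58,-82,32]]),'axis',Rp(q[3])[:,2])
for n,p in(('side',ps),('top',pt)): cv2.imwrite(f'pics/r_{n}.png',rect(p,q)[:,:,::-1])
E
python3 fit.py
```

```text
[ 0.621   0.0819  0.1296 -0.133   0.583  -0.0225  0.7989 -0.9257]
[[-0.7 -0.6]
 [-0.6 -1.4]
 [ 1.5 -1.3]
 [ 0.4 -0.7]
 [ 0.3  1.5]
 [-1.   2.5]
 [-0.8 -0.1]
 [-0.3  0.7]
 [ 0.   0.5]
 [-0.3  0.4]
 [ 0.6 -0.4]
 [ 0.5 -1. ]]
grip [[0.54524296 0.00929569 0.13972985]] axis [-0.33987113  0.04545897  0.93937271]
```

View pics/r_side.png

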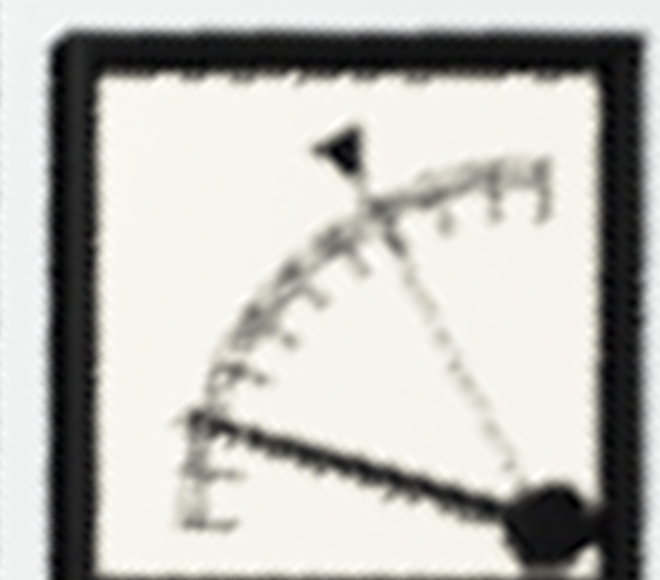

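View pics/r_top.png

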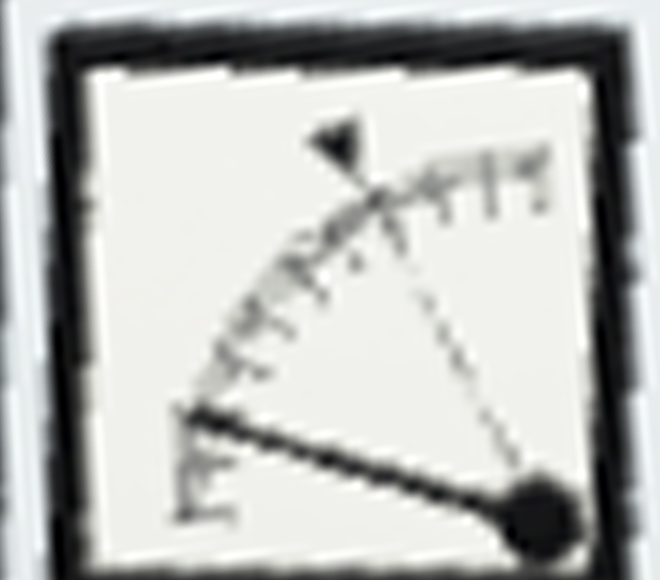

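```bash
python3 -m jog '[[0,0,-3,0,0,0,1],[1,-1,-3,0,0,0,1],[3,-3,-3,0,0,0,1],[3,-3.2,-3,0,0,0,1],[3,-3.2,0,0,0,0,1],[3,-3.2,0,0,0,0,1],[3,-3.2,0,0,0,0,1],[3,-3.2,0,0,0,0,1],[3,-3.2,0,0,0,0,1],[3,-3.2,0,0,0,0,1],[3,-3.2,0,0,0,0,1],[3,-3.2,0,0,0,0,1],[3,-3.2,0,0,0,0,1],[3,-3.2,0,0,0,0,1],[3,-3.2,0,0,0,0,1],[3,-3.2,0,0,0,0,1],[3,-3.2,0,0,0,0,1],[1,-1,0,0,0,0,1]]' 40; python3 -c "
from bench import r
s=r.read_state();print(s['joint_positions'],s['ee_pos'],s['eef_rot'])"
```

```text
time: 3.05
ee_pos: [0.4874, -0.0028, 0.3537]
eef_rot: [0.992, 0.128, 0.0, -0.0]
ft_force: [0.1, -0.3, 0.0]
width: 0.0872
[ 0.67413186  0.03117368 -0.76892177  1.57191458  0.02110066  1.54681272
 -1.40935424] [ 0.487376   -0.00278811  0.3536675 ] [ 9.91788105e-01  1.27891422e-01  2.41535417e-04 -2.82299264e-04]
```

```bash
python3 -m jog '[[0,0,0,0,0,-0.18,1],[0,0,0,0,0,-0.18,1],[0,0,0,0,0,-0.18,1],[0,0,0,0,0,-0.18,1],[0,0,0,0,0,-0.18,1],[0,0,0,0,0,-0.18,1],[0,0,0,0,0,-0.18,1],[0,0,0,0,0,-0.18,1],[0,0,0,0,0,-0.18,1],[0,0,0,0,0,-0.18,1],[0,0,0,0,0,-0.18,1],[0,0,0,0,0,-0.18,1],[0,0,0,0,0,-0.18,1],[0,0,0,0,0,-0.18,1],[0,0,0,0,0,-0.18,1],[0,0,0,0,0,-0.18,1],[0,0,0,0,0,-0.18,1],[0,0,0,0,0,-0.18,1]]' 40; cat > plan.py <<'E'
from h import *
from bench import r
import sys
h=float(sys.argv[1])  # grasp-point height above face mm
q=json.load(open('q.json'));s=r.read_state();Rt=R.from_quat(s['eef_rot']).as_matrix()
ax=Rp(q[3])[:,2];z=-ax
tcp=world(q,[[-58,-82,4+h]])[0]+.008*z
d=Rt.T@(tcp-s['ee_pos'])*100
w=Rt.T@np.cross(Rt[:,2],z);w=w/np.linalg.norm(w)*np.arccos(np.clip(Rt[:,2]@z,-1,1))
Rn=Rt@R.from_rotvec(w).as_matrix()
print('t',s['time'],'j',s['joint_positions'].round(2),'tcp',s['ee_pos'].round(4));print('shift in current tool',d.round(2),'turn',w.round(3),'shift after turn',(Rn.T@(tcp-s['ee_pos'])*100).round(2),'target',tcp.round(4),'F',s['ft_force'].round(1),'T',s['torque'].round(2),s['width'])
E
python3 plan.py 110
```

```text
time: 5.3
ee_pos: [0.4867, -0.0064, 0.3536]
eef_rot: [-0.177, 0.984, -0.0, -0.0]
ft_force: [-0.9, -0.0, -0.8]
width: 0.0875
t 5.3 j [ 0.74  0.03 -0.83  1.57  0.03  1.55  1.84] tcp [ 0.4867 -0.0064  0.3536]
shift in current tool [-3.8   0.63 14.43] turn [ 0.164 -0.309  0.   ] shift after turn [ 0.74  3.03 14.61] target [0.5201 0.0127 0.2092] F [-0.9 -0.  -0.8] T [ 0.14 -0.17  0.08] 0.08748921507339462
```

```bash
python3 -m jog '[[0,0,0,0.041,-0.0773,0,1],[0,0,0,0.041,-0.0773,0,1],[0,0,0,0.041,-0.0773,0,1],[0,0,0,0.041,-0.0773,0,1],[0.37,1.5,3,0,0,0,1],[0.37,1.5,3,0,0,0,1],[0,0,3,0,0,0,1],[0,0,2,0,0,0,1],[0,0,0,0,0,0,1]]' 40; python3 plan.py 80; python3 - <<'E'
from h import *
from bench import r
for n in('side','top'):
    p=r.camera(n);cv2.imwrite(f'pics/{n}1.png',p['frame'][80:280,150:450,::-1].repeat(2,0).repeat(2,1))
    q=json.load(open('q.json'));W=world(q,[[-58,-82,48],[-58,-82,4]]);print(n,proj(p,W).round(1))
E
```

```text
time: 6.42
ee_pos: [0.5075, 0.0141, 0.2421]
eef_rot: [-0.172, 0.97, -0.053, 0.165]
ft_force: [0.1, 0.2, -0.3]
width: 0.087
t 6.425 j [ 0.8  -0.2  -0.87  1.99 -0.1   0.94  1.89] tcp [0.5075 0.0141 0.2421]
shift in current tool [-0.09 -0.01  6.52] turn [-0.    -0.003  0.   ] shift after turn [-0.07 -0.01  6.52] target [0.5303 0.0113 0.1811] F [ 0.1  0.2 -0.3] T [0.16 0.22 0.02] 0.08696057976160211
side [[321.7 193.4]
 [316.2 202.8]]
top [[317.9 198.5]
 [318.5 194.1]]
```

View pics/side1.png

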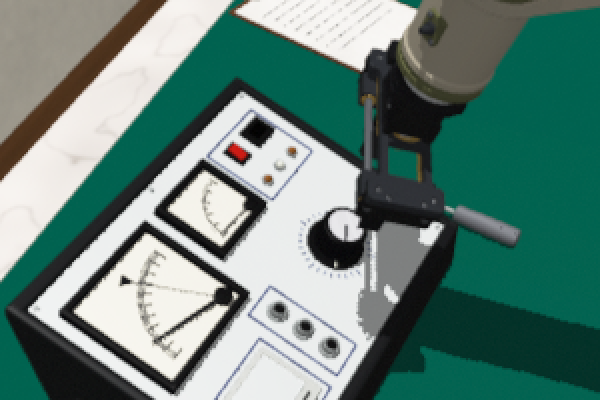

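View pics/top1.png

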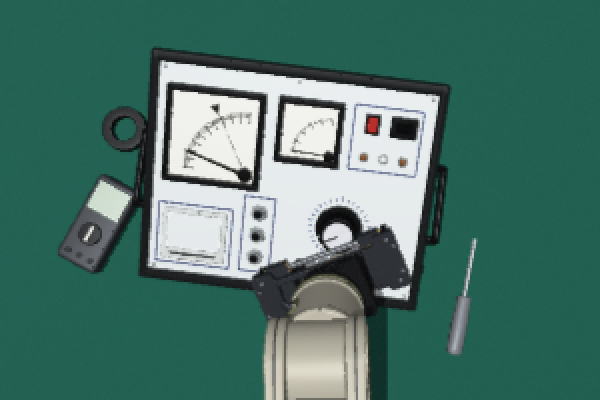

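```bash
python3 -m jog '[[-0.05,0,3,0,0,0,1],[0,0,3,0,0,0,1],[0,0,2,0,0,0,1],[0,0,2,0,0,0,1],[0,0,1,0,0,0,1],[0,0,0.5,0,0,0,1],[0,0,0,0,0,0,1]]' 40; python3 plan.py 30; python3 - <<'E'
from h import *
from bench import r
for n in('side','top'):
    p=r.camera(n);cv2.imwrite(f'pics/{n}2.png',cv2.resize(p['frame'][150:250,250:400,::-1],None,fx=4,fy=4))
E
```

```text
time: 7.4
ee_pos: [0.5479, 0.0095, 0.1358]
eef_rot: [-0.172, 0.97, -0.054, 0.166]
ft_force: [-0.4, 0.2, -0.2]
width: 0.0871
t 7.4 j [ 0.79  0.1  -0.97  2.05  0.28  0.72  1.57] tcp [0.5479 0.0095 0.1358]
shift in current tool [0.12 0.   0.14] turn [-0.002 -0.     0.   ] shift after turn [0.12 0.   0.14] target [0.5473 0.009  0.1341] F [-0.4  0.2 -0.2] T [0.11 0.22 0.01] 0.08714878025930665
```

View pics/side2.png

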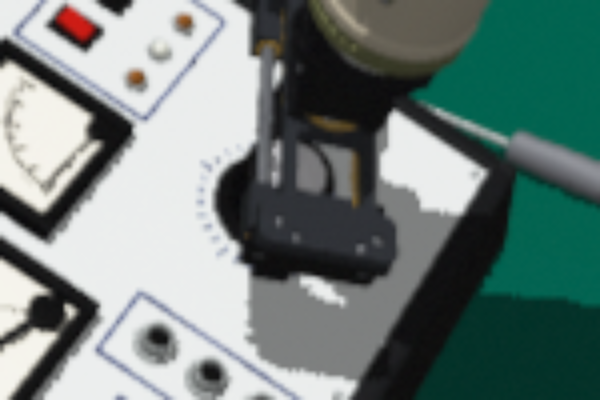

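View pics/top2.png

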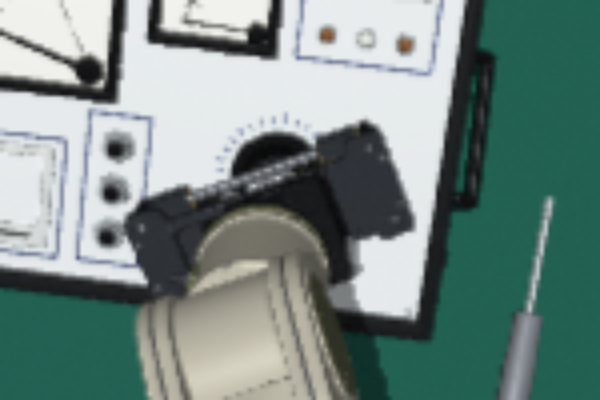

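```bash
python3 -m jog '[[0.1,0,0.1,0,0,0,1],[0,0,0,0,0,0,0.4],[0,0,0,0,0,0,0.1],[0,0,0,0,0,0,-0.2],[0,0,0,0,0,0,-0.3],[0,0,0,0,0,0,-0.3],[0,0,0,0,0,0,-0.3]]' 30; python3 plan.py 30
```

```text
time: 8.38
ee_pos: [0.5476, 0.0081, 0.1344]
eef_rot: [-0.171, 0.97, -0.054, 0.166]
ft_force: [0.1, -5.5, 2.1]
width: 0.0538
t 8.375 j [ 0.79  0.1  -0.97  2.05  0.28  0.72  1.57] tcp [0.5476 0.0081 0.1344]
shift in current tool [0.   0.1  0.02] turn [-0.003 -0.    -0.   ] shift after turn [0.   0.1  0.02] target [0.5473 0.009  0.1341] F [ 0.1 -5.5  2.1] T [-0.9   0.02 -0.36] 0.05376349291858481
```

```bash
cat > needle.py <<'E'
from h import *
from bench import r
import sys
q=json.load(open('q.json'))
piv={'side':(548,522),'top':(538,517)}
A=np.arange(0.0,1.6,.002)
def prof(g,pv,r0,r1):
    rr=np.arange(r0,r1,.5)*4
    x=pv[0]-np.outer(np.cos(A),rr);y=pv[1]-np.outer(np.sin(A),rr)
    return cv2.remap(g,x.astype(np.float32),y.astype(np.float32),cv2.INTER_LINEAR)
def hub(g,pv):
    x,y=int(pv[0]),int(pv[1]);w=g[y-60:y+24,x-60:x+24]
def cen(m,lo=.5):
    i=m.argmax();s=slice(max(i-60,0),i+60);a,w=A[s],np.clip(m[s]-lo*m[i],0,None);return (a*w).sum()/w.sum(),m[i]
def meas(n,save=None):
    p=r.camera(n);im=rect(p,q);g=255-cv2.cvtColor(im,cv2.COLOR_RGB2GRAY).astype(np.float32)
    if save: cv2.imwrite(save,im[:,:,::-1])
    pv=piv[n]
    pn=prof(g,pv,25,90).mean(1)
    pm=prof(g,pv,100,112).mean(1)
    pt=prof(g,pv,60,94)
    a,am=cen(pn);m,mm=cen(pm*((A>.7)&(A<1.45)))
    return p,a,am,m,mm
if __name__=='__main__':
    tag=sys.argv[1] if len(sys.argv)>1 else None
    for n in('side','top'):
        p,a,am,m,mm=meas(n,f'pics/{tag}_{n}.png' if tag else None)
        print(n,'needle %.3f(%.0f) mark %.3f(%.0f) diff %.3f = %.1f mm; knob %.2f'%(a,am,m,mm,m-a,(m-a)*96,(m-a)/.28))
E
python3 needle.py a
```

```text
side needle 0.277(209) mark 1.067(202) diff 0.790 = 75.8 mm; knob 2.82
top needle 0.275(194) mark 1.078(187) diff 0.804 = 77.2 mm; knob 2.87
```

```bash
python3 -m jog '[[0,-0.1,0,0,0,0,-0.3],[0,0,0,0,0,0.05,-0.3],[0,0,0,0,0,0.1,-0.3],[0,0,0,0,0,0.1,-0.3],[0,0,0,0,0,0.1,-0.3],[0,0,0,0,0,0.1,-0.3],[0,0,0,0,0,0.1,-0.3],[0,0,0,0,0,0.1,-0.3],[0,0,0,0,0,0.1,-0.3],[0,0,0,0,0,0.05,-0.3]]' 30; python3 plan.py 30;python3 needle.py b
```

```text
time: 9.72
ee_pos: [0.5476, 0.0079, 0.1344]
eef_rot: [0.22, 0.96, 0.015, 0.174]
ft_force: [0.4, -3.6, 2.4]
width: 0.0536
t 9.725 j [ 0.73  0.09 -0.9   2.05  0.26  0.72  0.79] tcp [0.5476 0.0079 0.1344]
shift in current tool [0.09 0.09 0.01] turn [-0.002  0.001  0.   ] shift after turn [0.09 0.09 0.01] target [0.5473 0.009  0.1341] F [ 0.4 -3.6  2.4] T [-0.72  0.12 -0.15] 0.05355113362218919
side needle 0.476(212) mark 1.067(202) diff 0.590 = 56.7 mm; knob 2.11
top needle 0.472(190) mark 1.079(186) diff 0.607 = 58.2 mm; knob 2.17
```

```bash
python3 -m jog '[[0,0,0,0,0,0.05,-0.3],[0,0,0,0,0,0.1,-0.3],[0,0,0,0,0,0.1,-0.3],[0,0,0,0,0,0.1,-0.3],[0,0,0,0,0,0.1,-0.3],[0,0,0,0,0,0.1,-0.3],[0,0,0,0,0,0.1,-0.3],[0,0,0,0,0,0.1,-0.3],[0,0,0,0,0,0.1,-0.3],[0,0,0,0,0,0.1,-0.3],[0,0,0,0,0,0.1,-0.3],[0,0,0,0,0,0.1,-0.3],[0,0,0,0,0,0.1,-0.3],[0,0,0,0,0,0.1,-0.3],[0,0,0,0,0,0.1,-0.3],[0,0,0,0,0,0.08,-0.3],[0,0,0,0,0,0.05,-0.3],[0,0,0,0,0,0.02,-0.3]]' 30; python3 plan.py 30;python3 needle.py c
```

```text
time: 12.08
ee_pos: [0.5475, 0.0077, 0.1343]
eef_rot: [0.841, 0.512, 0.135, 0.11]
ft_force: [-1.8, -5.3, 4.6]
width: 0.0535
t 12.075 j [ 0.62  0.07 -0.79  2.05  0.24  0.71 -0.79] tcp [0.5475 0.0077 0.1343]
shift in current tool [ 0.11 -0.08  0.01] turn [ 0.001  0.002 -0.   ] shift after turn [ 0.11 -0.08  0.01] target [0.5473 0.009  0.1341] F [-1.8 -5.3  4.6] T [-1.17  0.33 -0.26] 0.05345354422540174
side needle 0.936(209) mark 1.067(201) diff 0.131 = 12.5 mm; knob 0.47
top needle 0.929(193) mark 1.079(186) diff 0.150 = 14.4 mm; knob 0.53
```

```bash
python3 -m jog '[[0,0,0,0,0,0.04,-0.3],[0,0,0,0,0,0.06,-0.3],[0,0,0,0,0,0.06,-0.3],[0,0,0,0,0,0.06,-0.3],[0,0,0,0,0,0.05,-0.3],[0,0,0,0,0,0.03,-0.3],[0,0,0,0,0,0.02,-0.3],[0,0,0,0,0,0,-0.3],[0,0,0,0,0,0,-0.3],[0,0,0,0,0,0,-0.3],[0,0,0,0,0,0,-0.3],[0,0,0,0,0,0,-0.3]]' 30; python3 plan.py 30;python3 needle.py d; python3 - <<'E'
import cv2,numpy as np
cv2.imwrite('pics/d.png',np.hstack([cv2.imread(f'pics/d_{n}.png')[80:580,200:600] for n in('side','top')]))
E
```

```text
time: 13.68
ee_pos: [0.5474, 0.0077, 0.1343]
eef_rot: [0.912, 0.372, 0.15, 0.087]
ft_force: [-1.8, -5.6, 4.6]
width: 0.0533
t 13.675 j [ 0.6   0.07 -0.77  2.05  0.23  0.71 -1.11] tcp [0.5474 0.0077 0.1343]
shift in current tool [ 0.08 -0.1   0.01] turn [0.001 0.002 0.   ] shift after turn [ 0.08 -0.1   0.01] target [0.5473 0.009  0.1341] F [-1.8 -5.6  4.6] T [-1.13  0.44 -0.37] 0.05332419727492641
side needle 1.030(209) mark 1.067(202) diff 0.037 = 3.5 mm; knob 0.13
top needle 1.022(192) mark 1.078(187) diff 0.057 = 5.4 mm; knob 0.20
```

View pics/d.png

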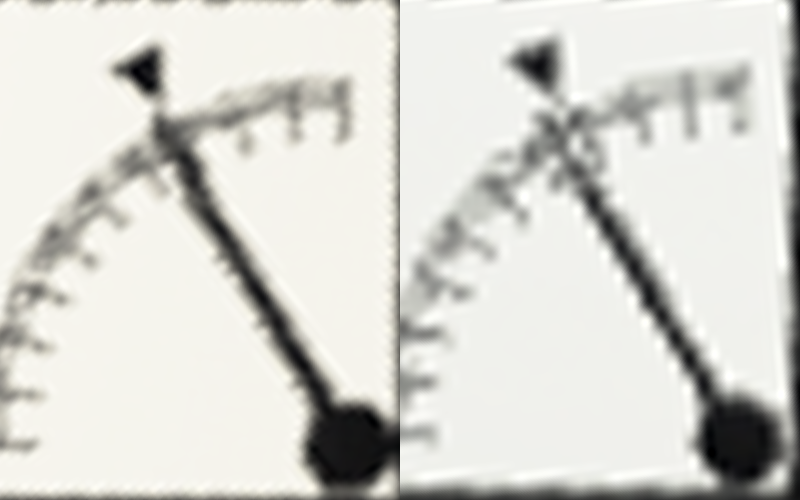

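```bash
cat > ref.py <<'E'
from needle import *
import sys
def line(g,a0,pv):
    # perpendicular centroid at each radius about approx angle
    u=np.array([-np.cos(a0),-np.sin(a0)]);nn=np.array([u[1],-u[0]])*-1 # n: clockwise
    pts=[]
    for rr in np.arange(25,72,1.)*4:
        t=np.arange(-22,22.1,.5);X=np.array(pv)+rr*u+t[:,None]*nn
        v=cv2.remap(g,X[:,:1].astype(np.float32),X[:,1:].astype(np.float32),1).ravel()
        w=np.clip(v-.45*v.max(),0,None);pts.append(np.array(pv)+rr*u+(w*t).sum()/w.sum()*nn)
    pts=np.array(pts,np.float32);vx,vy,x,y=cv2.fitLine(pts,cv2.DIST_HUBER,0,.01,.01).ravel()
    return np.array([x,y]),np.array([vx,vy])
def tri(g,pv):
    B=(g>110).astype(np.uint8);n,l,st,c=cv2.connectedComponentsWithStats(B)
    best=[]
    # weighted centroid at r 98..113, angle .7..1.45
    yy,xx=np.mgrid[:g.shape[0],:g.shape[1]];dx,dy=pv[0]-xx,pv[1]-yy
    rr=np.hypot(dx,dy)/4;aa=np.arctan2(dy,dx)
    w=np.where((rr>99)&(rr<114)&(aa>.9)&(aa<1.25),np.clip(g-70,0,None),0)
    return np.array([(w*xx).sum(),(w*yy).sum()])/w.sum()
for n in('side','top'):
    L=[];T=[]
    for tag in sys.argv[1:]:
        g=255-cv2.cvtColor(cv2.imread(f'pics/{tag}_{n}.png'),cv2.COLOR_BGR2GRAY).astype(np.float32)
        a=cen(prof(g,piv[n],25,90).mean(1))[0];L.append(line(g,a,piv[n]));T.append(tri(g,piv[n]))
    Nn=np.array([[-d[1],d[0]] for x,d in L]);b=np.array([k@x for k,(x,d) in zip(Nn,L)])
    pv=np.linalg.lstsq(Nn,b,rcond=None)[0];t=np.mean(T,0);m=np.arctan2(pv[1]-t[1],pv[0]-t[0])
    print(n,'pivot',pv.round(1),'tri',t.round(1),'r',np.hypot(*(pv-t)).round(1)/4,'mark',m.round(4))
    for (x,d),res in zip(L,(Nn@pv-b)):
        d=d*-np.sign(d[1]) ; a=np.arctan2(-d[1],-d[0]); e=np.cross(d,t-x)/4
        print('  needle %.4f diff %.4f -> %.1f mm at tip; line-to-centroid %.2f mm; res %.2f'%(a,m-a,(m-a)*96,e,res/4))
E
python3 ref.py a b c d 2>/dev/null
```

```text
side pivot [552.5 527.3] tri [343.8 151.6] r 107.425 mark 1.0638
  needle 0.2903 diff 0.7735 -> 74.3 mm at tip; line-to-centroid 74.98 mm; res 0.08
  needle 0.4890 diff 0.5749 -> 55.2 mm at tip; line-to-centroid 58.51 mm; res -0.10
  needle 0.9377 diff 0.1261 -> 12.1 mm at tip; line-to-centroid 13.60 mm; res -0.09
  needle 1.0187 diff 0.0452 -> 4.3 mm at tip; line-to-centroid 4.74 mm; res 0.11
top pivot [540.2 523.5] tri [338.6 144.7] r 107.275 mark 1.0817
  needle 0.2967 diff 0.7850 -> 75.4 mm at tip; line-to-centroid 75.83 mm; res -0.00
  needle 0.4927 diff 0.5890 -> 56.5 mm at tip; line-to-centroid 59.62 mm; res -0.02
  needle 0.9362 diff 0.1455 -> 14.0 mm at tip; line-to-centroid 15.44 mm; res 0.11
  needle 1.0308 diff 0.0509 -> 4.9 mm at tip; line-to-centroid 5.55 mm; res -0.09
```

```bash
python3 -m jog '[[0,0,0,0,0,0.02,-0.3],[0,0,0,0,0,0.03,-0.3],[0,0,0,0,0,0.03,-0.3],[0,0,0,0,0,0.02,-0.3],[0,0,0,0,0,0.01,-0.3],[0,0,0,0,0,0,-0.3],[0,0,0,0,0,0,-0.3],[0,0,0,0,0,0,-0.3],[0,0,0,0,0,0,-0.3],[0,0,0,0,0,0,-0.3],[0,0,0,0,0,0,-0.3],[0,0,0,0,0,0,-0.3]]' 30; python3 needle.py e; python3 ref.py a b c d e 2>/dev/null
```

```text
time: 15.28
ee_pos: [0.5474, 0.0077, 0.1343]
eef_rot: [0.931, 0.321, 0.155, 0.079]
ft_force: [-3.0, -3.7, 4.8]
width: 0.0536
side needle 1.058(212) mark 1.067(202) diff 0.009 = 0.8 mm; knob 0.03
top needle 1.054(190) mark 1.079(186) diff 0.024 = 2.3 mm; knob 0.09
side pivot [551.8 527. ] tri [343.8 151.6] r 107.275 mark 1.0649
  needle 0.2903 diff 0.7746 -> 74.4 mm at tip; line-to-centroid 74.98 mm; res 0.05
  needle 0.4890 diff 0.5759 -> 55.3 mm at tip; line-to-centroid 58.51 mm; res -0.09
  needle 0.9377 diff 0.1271 -> 12.2 mm at tip; line-to-centroid 13.60 mm; res 0.00
  needle 1.0187 diff 0.0462 -> 4.4 mm at tip; line-to-centroid 4.74 mm; res 0.22
  needle 1.0568 diff 0.0080 -> 0.8 mm at tip; line-to-centroid 1.05 mm; res -0.18
top pivot [540.6 523.6] tri [338.6 144.6] r 107.35 mark 1.0812
  needle 0.2967 diff 0.7845 -> 75.3 mm at tip; line-to-centroid 75.83 mm; res 0.01
  needle 0.4927 diff 0.5885 -> 56.5 mm at tip; line-to-centroid 59.62 mm; res -0.02
  needle 0.9362 diff 0.1450 -> 13.9 mm at tip; line-to-centroid 15.44 mm; res 0.07
  needle 1.0308 diff 0.0504 -> 4.8 mm at tip; line-to-centroid 5.55 mm; res -0.14
  needle 1.0551 diff 0.0261 -> 2.5 mm at tip; line-to-centroid 2.72 mm; res 0.08
```

```bash
python3 - <<'E'
from needle import *
for n in('side','top'):
    M=np.array(r.camera(n)['camera_from_world']);c=-M[:3,:3].T@M[:3,3]
    X=world(q,[[92,120,13]])[0];v=Rp(q[3]).T@(c-X);print(n,(v[:2]/v[2]).round(3))  # apparent shift per mm height toward -v
    a=1.073;u=np.array([-np.sin(a),0]);tc=np.array([np.cos(a),-np.sin(a)]) # clockwise tangent (dx up, dy): 
    print(' apparent clockwise shift per mm of height',-(v[:2]/v[2])@tc)
    g=255-cv2.cvtColor(cv2.imread(f'pics/a_{n}.png'),cv2.COLOR_BGR2GRAY).astype(np.float32)
    # grey arm line from a
    pv={'side':(551.8,527.),'top':(540.6,523.6)}[n]
    for r0,r1 in((25,50),(50,75),(25,75),(100,112)):
        pr=prof(g,pv,r0,r1).mean(1);pr=np.where((A>.9)&(A<1.25),pr-np.median(pr[(A>.9)&(A<1.25)]),0);print('  arm',r0,r1,cen(pr)[0].round(4))
E
```

```text
side [-0.239  0.457]
 apparent clockwise shift per mm of height 0.5153667661896638
  arm 25 50 1.0327
  arm 50 75 1.0534
  arm 25 75 1.0462
  arm 100 112 1.0643
top [ 0.19  -0.163]
 apparent clockwise shift per mm of height -0.2338057806787519
  arm 25 50 1.1046
  arm 50 75 1.0944
  arm 25 75 1.0985
  arm 100 112 1.0806
```

```bash
python3 -m jog '[[0,0,0,0,0,0.01,-0.3],[0,0,0,0,0,0.02,-0.3],[0,0,0,0,0,0.02,-0.3],[0,0,0,0,0,0.01,-0.3],[0,0,0,0,0,0,-0.3],[0,0,0,0,0,0,-0.3],[0,0,0,0,0,0,-0.3],[0,0,0,0,0,0,-0.3],[0,0,0,0,0,0,-0.3],[0,0,0,0,0,0,-0.3],[0,0,0,0,0,0,-0.3]]' 30; python3 needle.py f; python3 ref.py a b c d e f 2>/dev/null;python3 plan.py 30
```

```text
time: 16.85
ee_pos: [0.5473, 0.0077, 0.1342]
eef_rot: [0.94, 0.293, 0.157, 0.074]
ft_force: [-2.8, -5.7, 4.1]
width: 0.0535
side needle 1.073(211) mark 1.067(202) diff -0.007 = -0.6 mm; knob -0.02
top needle 1.067(191) mark 1.078(188) diff 0.012 = 1.1 mm; knob 0.04
side pivot [551.5 526.9] tri [343.8 151.6] r 107.225 mark 1.0652
  needle 0.2903 diff 0.7749 -> 74.4 mm at tip; line-to-centroid 74.98 mm; res 0.04
  needle 0.4890 diff 0.5763 -> 55.3 mm at tip; line-to-centroid 58.51 mm; res -0.08
  needle 0.9377 diff 0.1275 -> 12.2 mm at tip; line-to-centroid 13.60 mm; res 0.03
  needle 1.0187 diff 0.0466 -> 4.5 mm at tip; line-to-centroid 4.74 mm; res 0.25
  needle 1.0568 diff 0.0084 -> 0.8 mm at tip; line-to-centroid 1.05 mm; res -0.15
  needle 1.0720 diff -0.0067 -> -0.6 mm at tip; line-to-centroid -0.62 mm; res -0.10
top pivot [539.6 523.1] tri [338.6 144.6] r 107.15 mark 1.0826
  needle 0.2967 diff 0.7859 -> 75.4 mm at tip; line-to-centroid 75.83 mm; res -0.03
  needle 0.4927 diff 0.5899 -> 56.6 mm at tip; line-to-centroid 59.62 mm; res -0.01
  needle 0.9362 diff 0.1464 -> 14.1 mm at tip; line-to-centroid 15.44 mm; res 0.19
  needle 1.0308 diff 0.0518 -> 5.0 mm at tip; line-to-centroid 5.55 mm; res -0.00
  needle 1.0551 diff 0.0275 -> 2.6 mm at tip; line-to-centroid 2.72 mm; res 0.23
  needle 1.0804 diff 0.0022 -> 0.2 mm at tip; line-to-centroid 0.61 mm; res -0.37
t 16.95 j [ 0.59  0.07 -0.76  2.06  0.23  0.71 -1.28] tcp [0.5473 0.0077 0.1343]
shift in current tool [ 0.07 -0.12  0.01] turn [0.002 0.002 0.   ] shift after turn [ 0.07 -0.12  0.01] target [0.5473 0.009  0.1341] F [-2.4 -4.7  5.2] T [-1.06  0.48 -0.38] 0.053347010056370665
```

```bash
python3 -m jog '[[0,0,0,0,0,0,0.3],[0,0,0,0,0,0,0.5],[0,0,0,0,0,0,0.8],[0,0,0,0,0,0,1],[0,0,0,0,0,0,1],[0,0,0,0,0,0,1],[0,0,0,0,0,0,1],[0,0,0,0,0,0,1]]' 30; python3 needle.py g; python3 ref.py a b c d e f g 2>/dev/null | grep -A8 -E 'side|top' | grep -E 'side|top|needle 1.0[5-9]'; python3 - <<'E'
import cv2,numpy as np
cv2.imwrite('pics/g.png',np.hstack([cv2.imread(f'pics/g_{n}.png')[80:580,200:600] for n in('side','top')]))
E
```

```text
time: 17.95
ee_pos: [0.5475, 0.0084, 0.1342]
eef_rot: [0.94, 0.292, 0.158, 0.074]
ft_force: [-0.6, -0.2, -0.0]
width: 0.0868
side needle 1.073(211) mark 1.067(202) diff -0.007 = -0.6 mm; knob -0.02
top needle 1.067(191) mark 1.079(187) diff 0.012 = 1.1 mm; knob 0.04
side pivot [551.4 526.8] tri [343.8 151.6] r 107.175 mark 1.0654
  needle 1.0568 diff 0.0086 -> 0.8 mm at tip; line-to-centroid 1.04 mm; res -0.12
  needle 1.0720 diff -0.0065 -> -0.6 mm at tip; line-to-centroid -0.62 mm; res -0.07
  needle 1.0722 diff -0.0067 -> -0.6 mm at tip; line-to-centroid -0.64 mm; res -0.09
top pivot [539.1 522.9] tri [338.6 144.6] r 107.025 mark 1.0834
  needle 1.0551 diff 0.0283 -> 2.7 mm at tip; line-to-centroid 2.72 mm; res 0.31
  needle 1.0804 diff 0.0030 -> 0.3 mm at tip; line-to-centroid 0.61 mm; res -0.29
  needle 1.0804 diff 0.0030 -> 0.3 mm at tip; line-to-centroid 0.61 mm; res -0.29
```

View pics/g.png

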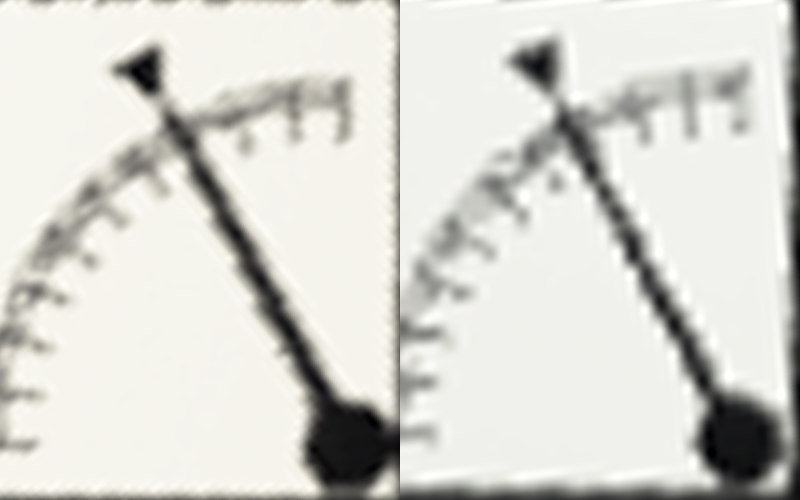

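Both rectified views show the needle in line with the triangle: at (165,105) under the tip near (158,95) in the side view, and at (563,108) under about (556,90) in the top view. It did not move on release. Next I back off along the knob axis.

```bash
python3 -m jog '[[0,0,-0.5,0,0,0,1],[0,0,-1.5,0,0,0,1],[0,0,-2,0,0,0,1],[0,0,-3,0,0,0,1],[0,0,-3,0,0,0,1],[0,0,-2,0,0,0,1],[0,0,0,0,0,0,1],[0,0,0,0,0,0,1],[0,0,0,0,0,0,1]]' 30; python3 needle.py i; python3 - <<'E'
from bench import r
import cv2
cv2.imwrite('pics/side_end.png',r.camera('side')['frame'][:,:,::-1])
E
```

```text
time: 19.18
ee_pos: [0.5064, 0.0139, 0.2459]
eef_rot: [0.94, 0.292, 0.157, 0.073]
ft_force: [-0.8, -0.1, -0.2]
width: 0.087
side needle 1.073(211) mark 1.067(202) diff -0.007 = -0.6 mm; knob -0.02
top needle 1.067(191) mark 1.079(187) diff 0.012 = 1.1 mm; knob 0.04
```

View pics/side_end.png

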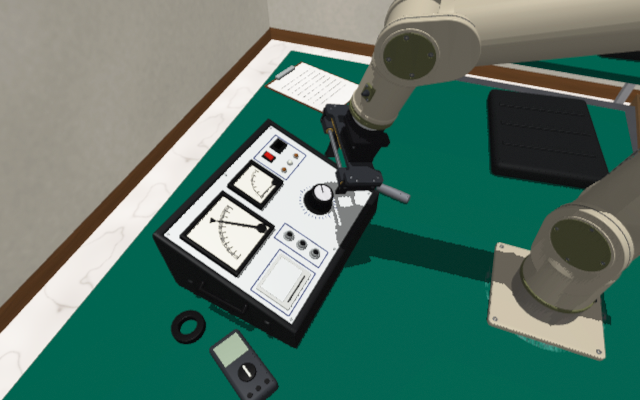

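The gripper is clear of the knob. The needle lies along the mark near (215,220), and the tape, multimeter and screwdriver have not moved.

```bash
python3 -c "
from bench import r
print(r.close_job())"
```

```text
the job is handed in; nothing more can be done
None
```

The needle of the large meter now rests at the tip of the set mark, and I handed the job in at about 19 s of the 58 s allowed.

I gripped the knob once and turned it about 2.9 rad clockwise. The last part was in small steps with a pause after each, so the needle came up from below. In every picture taken between steps it was below the mark or at its tip. I had no view of it during the moves themselves.

- **Position of the needle:** the two cameras disagree slightly. The side view puts it 0.6 mm past the tip. The top view puts it 0.3 mm short by one method and 1.1 mm short by another. I think the mark sits about 2 mm lower than the needle, which would explain the difference. On that basis the needle is within about 1 mm of the tip, well inside the ±7 mm edges.
- **After letting go:** the readings did not change when the gripper opened or after it backed about 12 cm off the knob. The force on the tool was then near zero.
- **Bystanders:** in the last picture the multimeter, tape and screwdriver lie where they were at the start. I compared these by eye only.

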